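# Lock the sample transport box with its snap clip

## Task

Shut the lid of the grey sample box so that its slotted tongue drops over the upright steel staple at the front, then take the snap clip out of its stand and press it, mouth down, onto the staple's crossbar until the bar has pushed the sprung gate open and the gate snaps shut behind it. Let go and leave the clip locked on the staple. Press gently, no harder than the gate's spring asks (never forcing the clip against the box or staple), and leave everything else on the bench where it is.

Things in the scene. Friction and masses are not known exactly. Their poses are not given: they have to be found in the camera images.
- box: open grey transport box, fixed; 170 (x) by 240 (y) by 90 mm high, walls 6 mm. Origin: centre of its underside; z up, -x is its front, towards the robot. A guide block for the staple, 50 mm wide, sticks out of the front wall to 118 mm in front of the origin, 35 to 75 mm up. White lid, hinged along the rear wall.
- lid (a joint): lid angle, rad: 0 shut (top 98 mm up), grows as it opens. Hinge line along the box's y, 85 mm behind its origin, 90 mm up. Lid 8 mm thick with a 2 mm raised panel, reaches 174 mm forward of the hinge; in the middle a tongue goes 36 mm farther, with a 44 mm wide slot for the staple. Stiff hinge: it stays where left; about 2 N down on its outer face shuts it.
- staple_mid (a point): crossbar of the staple (upside-down U of 5 mm round steel bar; crossbar along the box's y, 29 mm clear between the legs) at mid-setting: 105 mm in front of the box's origin, 152 mm up, 54 mm over the shut tongue. Its height was set by hand: the real bar's centre lies up to 18 mm straight above or below this point, NOT measured: feel for it. It takes over 100 N to shift.
- clip: snap clip, 0.08 to 0.16 kg, 75 mm tall. Origin: centre of the underside of its mouth; z from mouth to grip; hook in the x-z plane, 12 mm thick in y. Steel legs at x = -17..-11 and 11..17 mm, z = 0..22, crosspiece z = 22..35 mm: inside 22 mm wide, roof at z = 22. A gate closes the mouth. Plastic grip z = 35..75 mm. Let go on the staple, it tips over and hangs there.
- gate (a joint): gate angle, rad: 0 shut; opens only inward (up into the clip), to 1.25. Steel bar 20 mm long, 8 wide, 4 thick, hinged at clip x = -11, z = 3 mm, free end at x = +9. Spring: 0.04 N m shut, 0.1 N m more per rad. The staple's bar lifts it and slips past the free end, then it snaps shut. Pressing takes about 2 to 4 N at first, rising to 5 to 12 N, and drops near 0 at the snap.
- clip_bight (a point): middle of the clip's inside: clip x = 0, z = 13 mm. Best press with the crossbar's centre at clip x = +5 mm (+3 to +7 works): it meets the gate at z = -1.5 mm, the gate snaps shut under it at about z = 12 to 17 (about 14 at x = +5), and the hard stop, the bar meeting the roof, is at z = 19.5.
- clip_grip (a point): middle of the clip's plastic grip, 26 mm (x) by 14 mm (y) by 40 mm tall, to be held from above; at clip x = 0, z = 55 mm.
- stand: white block, fixed, 75 (x) by 50 (y) by 30 mm high; origin: centre of its underside. The clip stands in it mouth down, in a slot 20 mm deep, 4 mm longer and 3 mm wider than the clip, clip axes along the stand's; top of the grip 85 mm above the bench.
- tube_rack: bystander: white tube rack 70 by 200 by 45 mm, origin under its centre
- tip_box: bystander: pipette tip box 85 by 120 by 56 mm with tips up to 76 mm, origin under its centre
- sharps_bin: bystander: red sharps bin 120 by 130 by 155 mm, origin under its centre
- marker: bystander: marker pen 130 mm long along its x, 12 mm thick, origin under its centre
- pipette: bystander: pipette lying along its x, from 120 mm behind to 150 mm ahead of its origin, 22 mm thick
- jar: bystander: small closed jar, 52 mm across, 70 mm tall, origin under its centre
- beaker: bystander: clear beaker, 64 mm across, 75 mm tall, origin under its centre

How it is judged:
On the way, in this order (a step that is already met when the one before it is completed fails the run):
1. the lid is shut over the staple (value of joint lid below 0.04 rad), for 0.2 s.
2. with the lid shut, the staple's bar has pushed the clip's gate open from outside, the clip being on the staple (value of joint lid below 0.05 rad and value of joint gate above 0.35 rad and contact force between clip and box above 0.5 N and horizontal distance between clip_bight and staple_mid below 0.022 m), for 0.02 s.
At the end, for the whole second after the job is handed in: The lid is shut (within 0.05 rad); the clip hangs at rest on the staple with the bar inside it: the middle of its inside is within 22 mm sideways and 28 mm in height of the middle of the crossbar's range, its gate is shut (within 0.12 rad), it is let go (horizontal distance between clip_bight and staple_mid below 0.022 m and z of clip_bight in the frame of box between 0.124 and 0.18 m and value of joint gate below 0.12 rad and value of joint lid below 0.05 rad and linear speed of clip below 0.03 m/s); the robot touches nothing.
It fails at once if the clip, while the fingers hold or touch it, is forced against the box or its staple with more than 30 N (contact force between clip and box above 30 N and contact force between the fingers and clip above 1 N).
It fails at once if something else on the bench is pushed more than 30 mm away or tipped over (distance of any of tube_rack, tip_box, sharps_bin, marker, pipette, jar, beaker from where it was at the start of the episode above 0.03 m or angle between any of tube_rack, tip_box, sharps_bin, jar, beaker's own z axis and vertical above 0.5 rad).
It also fails if it takes over 66 s, if anything falls off the work surface, if the arm or the gripper's body presses on something with over 40 N, if the wrist force passes 120 N, or if a joint passes its speed limit or range.

## Robot

A 7-joint arm with a two-finger parallel gripper is mounted at the origin on the work surface. World frame = base frame: x ahead of the robot, y to its left, z up, the work surface at z = 0. Lengths are in m, angles in rad, forces in N, time in s.
With the tool pointing down it reaches from about 0.4 to 0.875 m from the base axis. Payload 6.5 kg.
Tool frame: the origin (TCP) lies at the very end of the fingers, on their centre line; the grasp point (between the pads) lies 19 mm behind it (pinch_z is the z of the grasp point in the tool frame, in m); z points along the fingers, y is the line along which they close (so a half turn about z gives the same grasp; the last joint's range is limited). The gripper opens to 85 mm and grips with 20 to 120 N. Pads are 22 mm wide; open, the fingers measure 114 mm over their backs; the gripper's body (76 mm by 85 mm) begins 54 mm behind the grasp point. The pads swing forward as they close: fully open they stand 13 mm farther back than shut.
Start: joints at [1.173, 0.536, -0.004, 1.538, 0.003, 1.067, -0.071], TCP at [0.212, -0.615, 0.205] pointing down, gripper open.
Joint ranges: [-2.7, 2.7], [-0.37, 2.16], [-1.27, 1.26], [0.24, 2.4], [-1.31, 4.45], [0.19, 1.91], [-2.76, 2.76]. Speed limits (rad/s): [2.39, 2.39, 3.14, 3.14, 3.14, 3.14, 3.14].

## Interface

Orientations are given as a unit quaternion [w, x, y, z].
In Python, from plant import get_state, grab_frame, sign_off, pinch_z gives the robot as it stands.
- The arm moves only by the tool play_rows, never from a script. Its argument "increments" is a list that holds one entry, the list of rows, each a list of 5 numbers: the shift along the tool's x, y, z in mm, then the turn about the tool's z in degrees, then the closure in counts, from 0 (fully open) to 255 (shut). A call has 1 to 20 rows; each row is the pose to reach, as a shift and turn from the pose commanded when the call began, along the tool's axes at that moment; what a row does not reach only later rows make up. A row lasts 1/12 s, in which the tool goes at most 41.7 mm and 7.16 degrees, less where a joint would pass 70% of its speed; a pose out of reach is approached as far as the arm can. A call with a gripper value outside its range is refused whole. The fingers move at their own pace and stop on an object; "squeeze" is the grip in N (left out, the last holds). Time passes only in rows, so rows that repeat a pose let the fingers close. It gives the time, the measured TCP pose, the force, the opening and the grip force at its end, in the units of the state.
- get_state(): the state, without advancing time (a new reading comes with each control period).
- grab_frame(name): name is "scene" or "top" or "wrist"; returns a dict with "image" (384x512x3 uint8, red, green, blue), "mtx" (3x3 intrinsics, pixels), "eye" and "orientation" of the camera in the world. Camera axes: x right, y down, z forward; pixel columns grow to the right and rows downward; lengths in m; the calibration is good to about 2 mm. A picture is of the moment at which its call begins. There is no depth.
- sign_off(): hands the job in; it is judged then, once.
The state is a dict: "clock": time; "joints": joint angles; "joint_velocities": joint speeds; "joint_efforts": joint torques, N m; "tool_pos": TCP position; "eef_rot": TCP orientation; "ft_force": force on the tool from outside, world axes, zero at the start; "wrist_torque": the same for the moment, N m; "finger_gap": opening from 0.0 (shut) to 1.0 (fully open); "finger_force": force on a finger pad.
Only numpy, scipy, OpenCV 4.12 (cv2) and the standard library are available. Lean on these libraries where they do the work, as an engineer would, in place of code of your own. Each camera call takes 0.05 s, during which the arm holds its last target. There are 200 camera calls.

## Working session

There is one attempt and no reset: what is moved stays moved. The work goes in short steps, Python scripts to look and compute and a tool call to move; the robot and the scene stay as the last step left them, time stands still between calls to the robot, and variables do not carry over. Pictures are saved under pics/ and viewed, at most 10 in all, crops included, and the job is handed in when it is done.

Besides the shell and the picture viewer there is one more tool, called after ">>>" in YAML: its name, and indented under it one key for each argument. play_rows: Moves the arm, as the interface text tells. Its arguments: {"type":"object","properties":{"increments":{"type":"array","items":{"type":"array","items":{"type":"array","items":{"type":"number"}}}},"squeeze":{"type":"number"}},"required":["increments"]}

```bash
ls; mkdir -p pics; cat > h.py <<'E'
import numpy as np, cv2
from scipy.spatial.transform import Rotation as R
from plant import get_state, grab_frame, sign_off, pinch_z
def rot(q): return R.from_quat([q[1],q[2],q[3],q[0]]).as_matrix()
def ray(f,u,v):
    d=rot(f["orientation"])@np.linalg.inv(f["mtx"])@np.array([u,v,1.]); return np.array(f["eye"]),d/np.linalg.norm(d)
def onz(f,u,v,z):
    e,d=ray(f,u,v); return e+d*(z-e[2])/d[2]
def proj(f,p):
    c=rot(f["orientation"]).T@(np.array(p)-f["eye"]); q=np.array(f["mtx"])@c; return q[:2]/q[2]
def tri(r1,r2):
    A=np.stack([r1[1],-r2[1]],1); t=np.linalg.lstsq(A,r2[0]-r1[0],rcond=None)[0]
    a=r1[0]+t[0]*r1[1]; b=r2[0]+t[1]*r2[1]; return (a+b)/2,np.linalg.norm(a-b)
E
python3 - <<'E'
from h import *
s=get_state(); print(s, pinch_z)
for n in ("scene","top"):
    f=grab_frame(n); print(n,np.array(f["mtx"]).tolist(),f["eye"],f["orientation"])
    np.save(f"{n}.npy",f,allow_pickle=True)
    cv2.imwrite(f"pics/{n}0.png",cv2.resize(f["image"][:,:,::-1],(800,600),interpolation=cv2.INTER_CUBIC))
E
```

```text
pics
{'clock': 0.0, 'joints': array([ 1.1728152 ,  0.53718   , -0.00439622,  1.53889709,  0.00262537,
        1.06727153, -0.07117103]), 'joint_velocities': array([ 0.00064701,  0.00102218,  0.00089126, -0.00298777,  0.00045776,
        0.00055395,  0.00012717]), 'joint_efforts': array([ 7.13451936e-04, -5.83404458e+01,  1.04892578e+00, -2.59103912e+01,
        1.23751012e-02,  9.51829366e-03, -2.62863762e-05]), 'tool_pos': array([ 0.21144639, -0.61392389,  0.20389523]), 'eef_rot': array([-8.45069499e-04,  9.86264969e-01,  1.65168534e-01, -2.28745147e-04]), 'ft_force': array([ 0.19301629, -0.13611687,  0.30681218]), 'wrist_torque': array([-0.01851718, -0.01293554, -0.02923397]), 'finger_force': 0.0, 'finger_gap': 0.9976728311885215} -0.0187
scene [[461.92373725797535, 0.0, 248.22520563087141], [0.0, 461.92373725797535, 191.21253358515605], [0.0, 0.0, 1.0]] [ 1.16888123 -1.06456968  1.07289275] [-0.42030939  0.8620374   0.25439384 -0.12456051]
top [[498.8562554942599, 0.0, 255.6929956570823], [0.0, 498.8562554942599, 199.98833278853596], [0.0, 0.0, 1.0]] [ 0.41776916 -0.0391441   1.41018156] [-0.02759592  0.71158616 -0.70140938  0.03014123]
```

View pics/scene0.png

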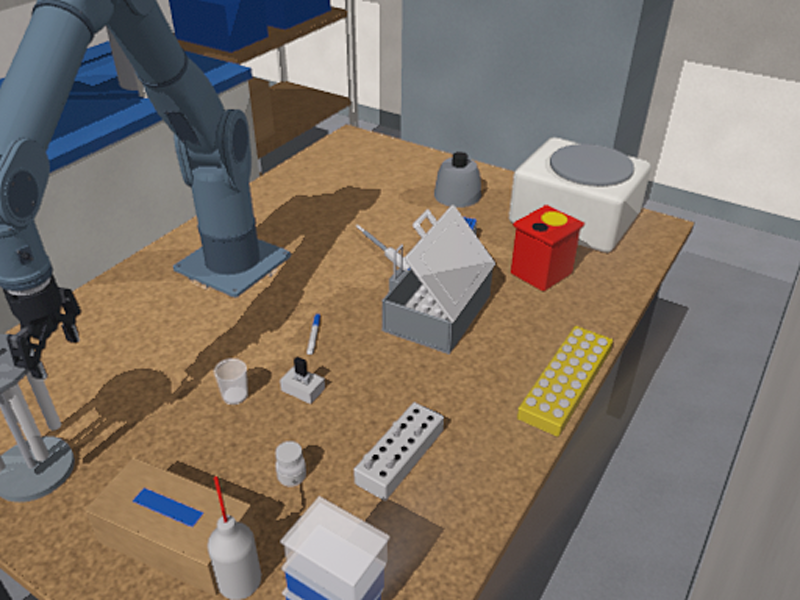

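View pics/top0.png

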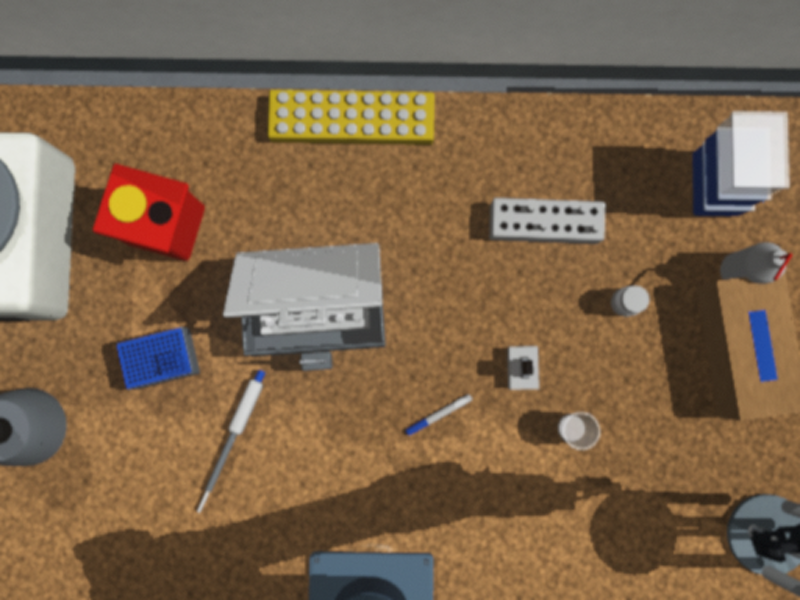

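The scene view shows the open-lidded box at (440,290) and the stand with the black-gripped clip at (302,380). In the top view, the guide block is at (316,360), the stand at (523,368), the pipette tip near (262,375) and the marker at (440,415). I'll zoom in on the box and stand.

```bash
python3 - <<'E'
from h import *
F={n:np.load(f"{n}.npy",allow_pickle=True).item() for n in("scene","top")}
def crop(n,u0,v0,w,h,W,H):
    return cv2.resize(F[n]["image"][v0:v0+h,u0:u0+w,::-1],(W,H),interpolation=cv2.INTER_CUBIC)
a=crop("top",135,145,120,100,480,400); b=crop("top",315,215,40,40,320,320)
c=crop("scene",230,125,100,100,400,400); d=crop("scene",170,220,48,40,384,320)
im=np.zeros((600,800,3),np.uint8)
im[:300,:360]=cv2.resize(a,(360,300)); im[:300,400:700]=cv2.resize(b,(300,300))
im[300:,:300]=cv2.resize(c,(300,300)); im[300:,400:760]=cv2.resize(d,(360,300))
cv2.imwrite("pics/crops.png",im)
f=F["top"]
# grip dark blob, stand white blob
I=f["image"].astype(int)
hsv=cv2.cvtColor(f["image"],cv2.COLOR_RGB2HSV)
def blob(m,off):
    c,_=cv2.findContours(m.astype(np.uint8),0,2)
    for k in c:
        if cv2.contourArea(k)>20: print(cv2.minAreaRect(k.astype(np.float32)+np.float32(off)),cv2.contourArea(k))
w=hsv[215:255,315:355]; print("light");blob((w[...,1]<50)&(w[...,2]>100),(315,215))
print("dark");blob((w[...,2]<60),(315,215))
w=hsv[145:245,135:255]; print("box grey");blob((w[...,1]<60),(135,145))
E
```

```text
light
((334.5, 235.0), (26.0, 19.0), 90.0) 306.0
dark
((336.5, 235.0), (8.0, 5.0), 90.0) 36.5
box grey
((193.41775512695312, 197.55740356445312), (78.43437957763672, 103.06553649902344), 86.05481719970703) 6429.0
```

View pics/crops.png

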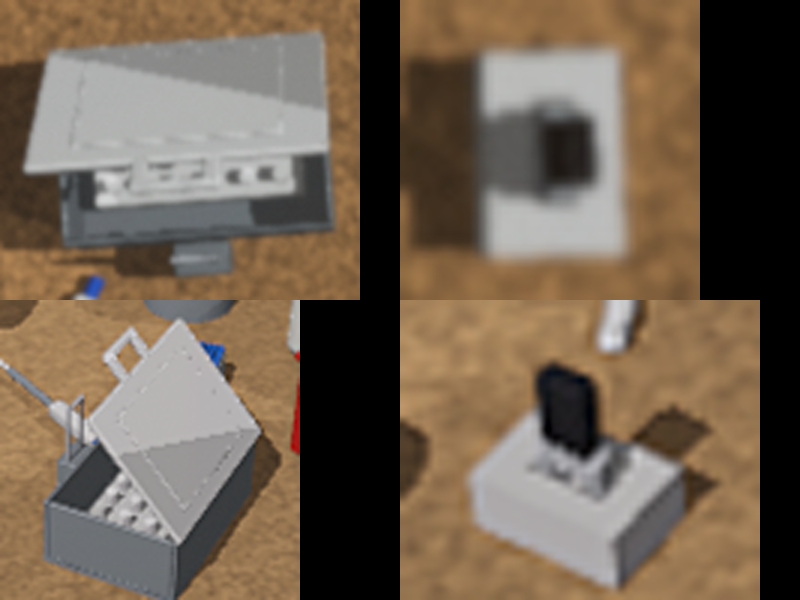

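The crops show the front wall's top edge in the top view running from about (156,227) to (246,221) in raw pixels, a yaw of roughly 3-4°. The guide block's front is at about (202,236). The staple legs stick up at the front in the scene view at about (255,160), and the clip grip is upright in its slot. Next I compute the poses.

```bash
python3 - <<'E'
from h import *
F={n:np.load(f"{n}.npy",allow_pickle=True).item() for n in("scene","top")}
T,S=F["top"],F["scene"]
print("tri corner",tri(ray(T,246,221.3),ray(S,245,193.3)))
L=onz(T,156,227,.09);Rr=onz(T,246,221.3,.09); print(L,Rr,np.linalg.norm(L-Rr))
d=(L-Rr)/np.linalg.norm(L-Rr); xb=np.array([d[1],-d[0],0]); print("yaw",np.degrees(np.arctan2(xb[1],xb[0])))
o=(L+Rr)/2+xb*.085; o[2]=0; print("box origin",o)
for n,q,z in(("ftop",(245,193.3),.09),("rtop",(289.3,205.7),.09),("fbot",(245,211.7),0),("rbot",(288.3,224.3),0)): print(n,onz(S,*q,z))
for n,b in (("f-",(-.085,-.12)),("r-",(.085,-.12))): print(n,o+xb*b[0]+d*b[1])
sm=o-xb*.105; sm[2]=.152; print("staple mid",sm,proj(T,sm),proj(S,sm))
g=o-xb*.118; g[2]=.075; print("guide front proj",proj(T,g))
# stand: crop-b scale 7.5
for n,(x,y),z in(("TL",(478,50),.03),("TR",(617,48),.03),("BR",(625,255),.03),("BL",(485,257),.03)):
    print(n,onz(T,315+(x-400)/7.5,215+y/7.5,z))
for x,y in((567,153),): print("grip top",onz(T,315+(x-400)/7.5,215+y/7.5,.085))
# scene grip top centre crop d 7.5x
print("grip top scene",onz(S,170+(568-400)/7.5,220+(380-300)/7.5,.085))
# marker & beaker & pipette & lid
for n,u,v,z in(("pip cap",262,375,.011),("marker L",408,432,.006),("marker R",470,398,.006),("beaker",580,430,.04),("tipbox corner",195,370,.076)): print(n,onz(T,u*.64,v*.64,z))
for x,y in ((25,170),(330,160),(50,55),(322,35)): print("lid",[onz(T,135+x/3,145+y/3,z).round(3) for z in(.09,.2)])
print("lidtri",tri(ray(T,135+25/3,145+170/3),ray(S,230+180/3,125+20/3)),tri(ray(T,135+330/3,145+160/3),ray(S,230+95/3,125+120/3)))
E
```

```text
tri corner (array([ 0.4720473 , -0.01619777,  0.08005992]), np.float64(0.00670131788907591))
[0.45045091 0.21915142 0.09      ] [ 0.46892453 -0.01829155  0.09      ] 0.23816052954666167
yaw 4.448783728543218
box origin [0.54443162 0.10702321 0.        ]
ftop [ 0.48163441 -0.02463575  0.09      ]
rtop [ 6.41748140e-01 -4.70007297e-04  9.00000000e-02]
fbot [ 0.47683246 -0.01815875  0.        ]
rbot [0.63919955 0.00701603 0.        ]
f- [ 0.46899587 -0.01920851  0.        ]
r- [ 0.63848367 -0.00602196  0.        ]
staple mid [0.43974798 0.09887858 0.152     ] [198.88368483 231.26407627] [254.0528221  157.71797298]
guide front proj [202.30207375 236.68553851]
TL [ 0.4733983  -0.23708015  0.03      ]
TR [ 0.47487528 -0.28840896  0.03      ]
BR [ 0.39886014 -0.29133505  0.03      ]
BL [ 0.39739965 -0.2398683   0.03      ]
grip top [ 0.43522264 -0.26077847  0.085     ]
grip top scene [ 0.44328593 -0.26680085  0.085     ]
pip cap [0.41660687 0.2008998  0.011     ]
marker L [ 0.31891208 -0.06156668  0.006     ]
marker R [ 0.38083292 -0.17186639  0.006     ]
beaker [ 0.32894242 -0.36091964  0.04      ]
tipbox corner [0.42353142 0.30414729 0.076     ]
lid [array([0.517, 0.255, 0.09 ]), array([0.509, 0.23 , 0.2  ])]
lid [array([ 0.53 , -0.015,  0.09 ]), array([ 0.521, -0.017,  0.2  ])]
lid [array([0.62 , 0.236, 0.09 ]), array([0.603, 0.213, 0.2  ])]
lid [array([ 0.642, -0.006,  0.09 ]), array([ 0.623, -0.009,  0.2  ])]
lidtri (array([0.50898002, 0.22749853, 0.21705709]), np.float64(0.0035325134470263345)) (array([ 0.52708829, -0.01163761,  0.2167703 ]), np.float64(0.019204619223623962))
```

>>> play_rows:
  increments:
    - [[0,0,-40,0,255],[20,-20,-80,2,255],[50,-55,-96,4,255],[80,-88,-96,6,255],[108,-118,-96,8,255],[136,-149,-96,10,255],[164,-180,-96,12,255],[192,-210,-96,14,255],[220,-241,-96,14.6,255],[248,-272,-96,14.6,255],[276,-302,-96,14.6,255],[304,-333,-96,14.6,255],[332,-364,-96,14.6,255],[360,-394,-96,14.6,255],[388,-425,-96,14.6,255],[416,-456,-96,14.6,255],[444,-486,-96,14.6,255],[472,-517,-96,14.6,255],[500,-548,-96,14.6,255],[527,-577,-96,14.6,255]]

```text
clock: 1.77
tool_pos: [0.5177, 0.0943, 0.3006]
eef_rot: [0.0, 0.999, 0.038, -0.0]
ft_force: [0.9, -1.1, -0.6]
finger_gap: 0.003
finger_force: 0.0
```

```bash
python3 - <<'E'
from h import *
s=get_state();print(s["clock"],s["tool_pos"],s["eef_rot"],s["ft_force"],s["finger_gap"])
f=grab_frame("wrist"); np.save("w1.npy",f,allow_pickle=True); print(f["eye"],f["mtx"][0])
cv2.imwrite("pics/w1.png",cv2.resize(f["image"][:,:,::-1],(800,600)))
E
```

```text
1.7667 [0.51767399 0.09429333 0.3005625 ] [ 1.13353938e-04  9.99265814e-01  3.83115510e-02 -2.11198230e-04] [ 0.91871152 -1.0918922  -0.5861462 ] 0.002899183845333831
[0.60110247 0.10131302 0.47047843] [267.45002085   0.         256.71191927]
```

View pics/w1.png

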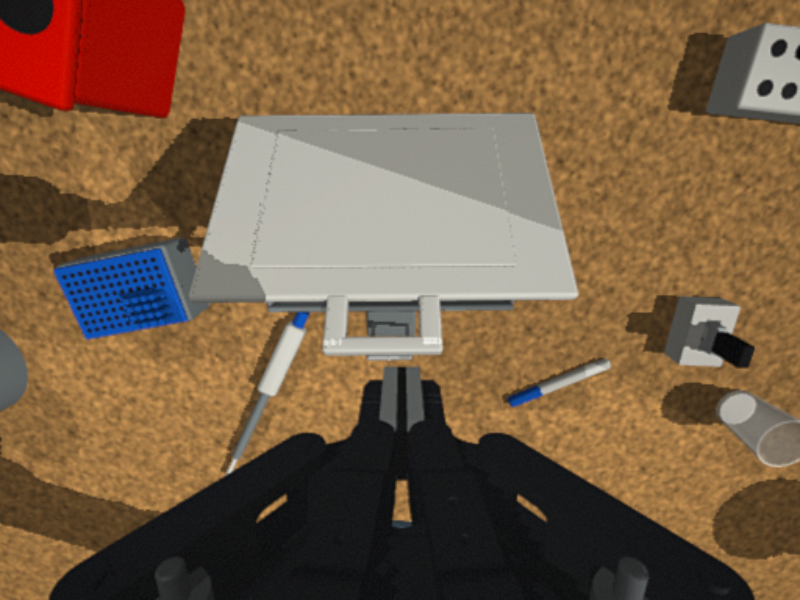

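The wrist view shows the lid's rear edge level at row 115, columns 240-535. The front edge is at row 298, and the tongue hangs at (383,325) just ahead of the fingers at (402,380). Yaw matches the tool. Now I locate the rear edge.

```bash
python3 - <<'E'
from h import *
f=np.load("w1.npy",allow_pickle=True).item()
a=onz(f,240*.64,115*.64,.094);b=onz(f,535*.64,115*.64,.094);print(a,b,np.linalg.norm(a-b),(a+b)/2)
print(proj(f,[.5177,.0943,.3006])/.64)
E
```

```text
[0.62519606 0.23654078 0.094     ] [ 0.64388276 -0.00632187  0.094     ] 0.24358049926293635 [0.63453941 0.11510946 0.094     ]
[402.39159474 355.84480007]
```

>>> play_rows:
  increments:
    - [[12,-12,30,0,255],[12,-12,60,0,255],[12,-12,75,0,255],[12,-12,85,0,255],[12,-12,95,0,255],[12,-12,105,0,255],[12,-12,115,0,255],[12,-12,125,0,255],[12,-12,135,0,255],[12,-12,145,0,255],[12,-12,155,0,255],[12,-12,165,0,255],[12,-12,175,0,255],[12,-12,183,0,255],[12,-12,188,0,255],[12,-12,191,0,255],[12,-12,194,0,255]]

```text
clock: 3.23
tool_pos: [0.5286, 0.1054, 0.1065]
eef_rot: [0.0, 0.999, 0.039, -0.0]
ft_force: [0.3, -0.1, 1.6]
finger_gap: 0.004
finger_force: 0.5
```

>>> play_rows:
  increments:
    - [[0,0,2,0,255],[0,0,4,0,255],[0,0,6,0,255],[0,0,7,0,255],[0,0,8,0,255],[0,0,8,0,255],[0,0,8,0,255]]

```text
clock: 3.82
tool_pos: [0.5287, 0.1054, 0.0988]
eef_rot: [0.0, 0.999, 0.039, 0.0]
ft_force: [0.3, -0.7, 0.2]
finger_gap: -0.003
finger_force: 0.0
```

>>> play_rows:
  increments:
    - [[0,0,1,0,255],[0,0,2,0,255],[0,0,3,0,255],[0,0,3,0,255]]

```text
clock: 4.15
tool_pos: [0.5285, 0.1053, 0.0956]
eef_rot: [0.0, 0.999, 0.039, -0.0]
ft_force: [0.2, -0.3, 0.5]
finger_gap: 0.0
finger_force: 0.1
```

```bash
python3 - <<'E'
from h import *
f=grab_frame("wrist"); g=grab_frame("scene"); 
a=cv2.resize(f["image"][:,:,::-1],(400,300),interpolation=cv2.INTER_AREA)
b=cv2.resize(g["image"][100:235,210:345,::-1],(400,400),interpolation=cv2.INTER_CUBIC)
im=np.zeros((400,800,3),np.uint8); im[:300,:400]=a; im[:,400:]=b
cv2.imwrite("pics/c2.png",im)
E
```

```text
(no output)
```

View pics/c2.png

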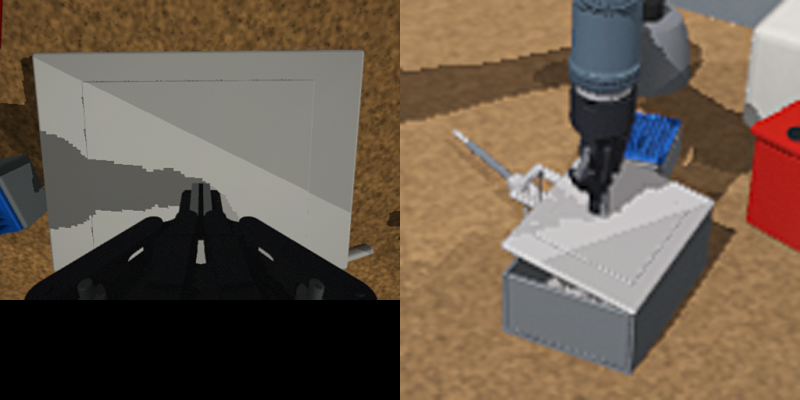

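The picture shows the lid still slightly open: its front edge sits above the wall top at (503,240) versus (503,265). I'll keep pressing.

>>> play_rows:
  increments:
    - [[0,0,2,0,255],[0,0,4,0,255],[0,0,6,0,255],[0,0,8,0,255],[0,0,9,0,255],[0,0,10,0,255],[0,0,10,0,255]]

```text
clock: 4.83
tool_pos: [0.5285, 0.1054, 0.0855]
eef_rot: [-0.0, 0.999, 0.039, -0.0]
ft_force: [0.1, 0.1, -0.5]
finger_gap: 0.0
finger_force: 0.0
```

>>> play_rows:
  increments:
    - [[0,0,2,0,255],[0,0,3,0,255],[0,0,4,0,255],[0,0,5,0,255],[0,0,6,0,255],[0,0,6,0,255],[0,0,6,0,255]]

```text
clock: 5.42
tool_pos: [0.5287, 0.1054, 0.0797]
eef_rot: [-0.0, 0.999, 0.038, 0.0]
ft_force: [0.4, -0.3, 0.2]
finger_gap: 0.001
finger_force: 0.0
```

```bash
python3 - <<'E'
from h import *
f=grab_frame("wrist"); g=grab_frame("scene"); np.save("w2.npy",f); np.save("s2.npy",g)
a=cv2.resize(f["image"][:,:,::-1],(400,300),interpolation=cv2.INTER_AREA)
b=cv2.resize(g["image"][100:235,210:345,::-1],(400,400),interpolation=cv2.INTER_CUBIC)
im=np.zeros((400,800,3),np.uint8); im[:300,:400]=a; im[:,400:]=b
cv2.imwrite("pics/c3.png",im)
E
```

```text
(no output)
```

View pics/c3.png

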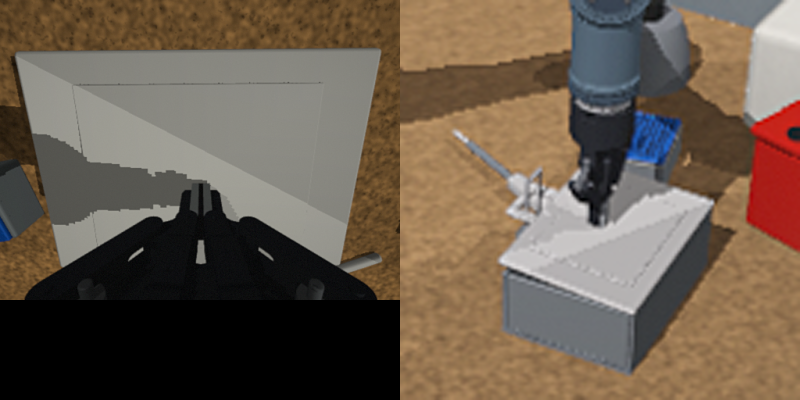

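The tongue is now over the staple and the lid is nearly shut, with a small gap left at (503,262). The box evidently sits lower than assumed, so I keep going to the stop.

>>> play_rows:
  increments:
    - [[0,0,2,0,255],[0,0,3,0,255],[0,0,4,0,255],[0,0,5,0,255],[0,0,5,0,255]]

```text
clock: 5.93
tool_pos: [0.5285, 0.1054, 0.0745]
eef_rot: [0.0, 0.999, 0.039, -0.0]
ft_force: [-0.7, 1.6, 0.3]
finger_gap: 0.005
finger_force: 0.0
```

>>> play_rows:
  increments:
    - [[0,0,1,0,255],[0,0,2,0,255],[0,0,3,0,255],[0,0,4,0,255],[0,0,4,0,255]]

```text
clock: 6.35
tool_pos: [0.5285, 0.1054, 0.0716]
eef_rot: [0.0, 0.999, 0.039, -0.0]
ft_force: [-4.0, -0.9, 11.6]
finger_gap: -0.003
finger_force: 5.5
```

>>> play_rows:
  increments:
    - [[0,0,-35,0,255],[0,0,-70,0,255],[0,0,-105,0,255],[0,0,-145,0,255],[-12,36,-150,2,0],[-24,72,-150,2,0],[-36,108,-150,2,0],[-48,144,-150,2,0],[-60,180,-150,2,0],[-72,216,-150,2,0],[-84,252,-150,2,0],[-96,288,-150,2,0],[-108,324,-150,2,0],[-121,361,-150,2,0],[-121,361,-150,2,0],[-121,361,-150,2,0]]

```text
clock: 7.68
tool_pos: [0.4346, -0.2663, 0.2206]
eef_rot: [0.0, 1.0, 0.018, -0.0]
ft_force: [0.7, 0.1, 0.3]
finger_gap: 1.0
finger_force: 0.0
```

```bash
python3 - <<'E'
from h import *
s=get_state();print(s["clock"],s["tool_pos"],s["eef_rot"],s["ft_force"],s["finger_gap"])
F={n:grab_frame(n) for n in("wrist","scene","top")}
for n in F: np.save(f"{n}3.npy",F[n])
im=np.zeros((600,800,3),np.uint8)
im[:300,:400]=cv2.resize(F["wrist"]["image"][:,:,::-1],(400,300),interpolation=cv2.INTER_AREA)
def crop(n,u0,v0,w,h,W,H): return cv2.resize(F[n]["image"][v0:v0+h,u0:u0+w,::-1],(W,H),interpolation=cv2.INTER_CUBIC)
im[:300,400:]=crop("top",135,145,120,90,400,300)
im[300:,400:]=crop("scene",230,140,100,75,400,300)
im[300:,:400]=cv2.resize(F["wrist"]["image"][100:250,160:360,::-1],(400,300),interpolation=cv2.INTER_CUBIC)
cv2.imwrite("pics/c4.png",im)
E
```

```text
7.6833 [ 0.43460983 -0.26633509  0.22055157] [ 2.67444864e-04  9.99830708e-01  1.83970631e-02 -1.78553811e-04] [0.72226227 0.12207698 0.27711553] 1.0000736159396835
```

View pics/c4.png

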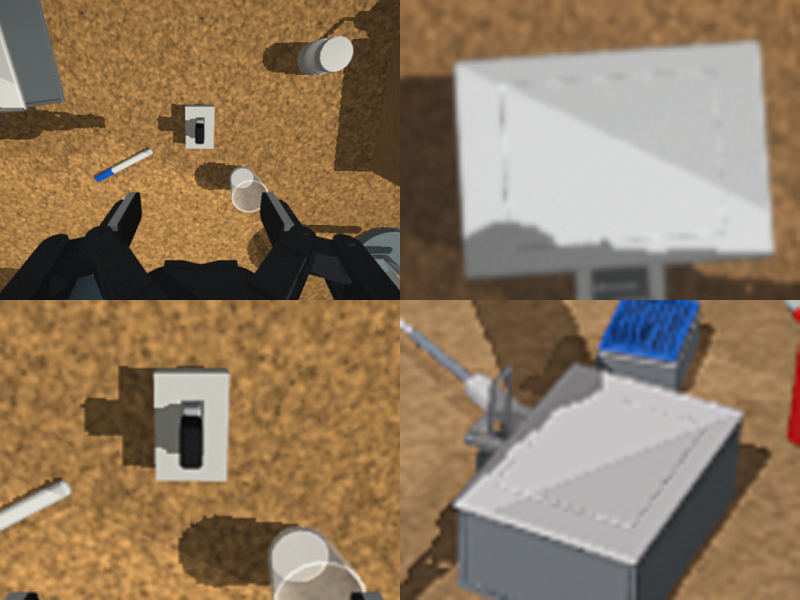

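The lid is shut: its front edge is flush, and the tongue is over the staple in both the top and scene crops. The wrist view shows the stand at about (199,128) with the clip grip leaning only through perspective. Next I triangulate the lid corners and the clip.

```bash
python3 - <<'E'
from h import *
T,S,W=[np.load(f"{n}3.npy",allow_pickle=True).item() for n in("top","scene","wrist")]
t=lambda x,y:ray(T,135+(x-400)*.3,145+y*.3)
s=lambda x,y:ray(S,230+(x-400)/4,140+(y-300)/4)
w=lambda x,y:ray(W,160+x/2,100+(y-300)/2)
P={}
for n,a,b in(("rl",(456,64),(740,415)),("rr",(758,42),(640,563)),("fr",(773,252),(458,507)),("fl",(466,278),(580,365))):
    P[n],e=tri(t(*a),s(*b)); print(n,P[n].round(4),round(e,4))
for z in(.0705,.098):
    q={n:onz(T,135+(x-400)*.3,145+y*.3,z) for n,x,y in(("rl",456,64),("rr",758,42),("fr",773,252),("fl",466,278))}
    print(z,"width",np.linalg.norm(q["rl"]-q["rr"]),np.linalg.norm(q["fl"]-q["fr"]),"depth",np.linalg.norm(q["rl"]-q["fl"]),np.linalg.norm(q["rr"]-q["fr"]),"ctr",sum(q.values())/4, "yaw",np.degrees(np.arctan2(*(q["rr"]-q["fr"])[1::-1])),np.degrees(np.arctan2(*-(q["rr"]-q["rl"])[:2]*[1,1])))
hsv=cv2.cvtColor(W["image"],cv2.COLOR_RGB2HSV)
# stand corners from wrist at several heights
C=[(154,370),(229,370),(228,481),(154,481)]
for z in(0.0,.03):
    q=[onz(W,160+x/2,100+(y-300)/2,z) for x,y in C]; print("stand",z,np.mean(q,0).round(4),[round(np.linalg.norm(q[i]-q[(i+1)%4]),4) for i in range(4)])
# grip top centre: wrist bottom end of dark blob ~ (191,455), extents x 181-203,y 432-470
print("grip wrist/top",tri(w(191,451),ray(T,315+167/7.5,215+153/7.5)))
print("grip wrist/scene",tri(w(191,451),ray(S,170+168/7.5,220+80/7.5)))
print("grip wrist z.085",onz(W,160+191/2,100+151/2,.085))
print("eye",W["eye"])
E
```

```text
rl [0.6182 0.2357 0.0908] 0.0016
rr [ 0.6419 -0.004   0.0917] 0.0075
fr [ 0.4729 -0.0192  0.0893] 0.0051
fl [0.4503 0.2245 0.0912] 0.0087
0.0705 width 0.24595989387720193 0.24764527112045076 depth 0.17397345070846676 0.17136765856078698 ctr [0.54541084 0.10993094 0.0705    ] yaw 4.983006885310252 -5.066215780169586
0.098 width 0.2409110096479442 0.24256179070378348 depth 0.17040225136476375 0.16784994900630024 ctr [0.54279071 0.10687084 0.098     ] yaw 4.983006885310252 -5.066215780169587
stand 0.0 [ 0.4311 -0.2643  0.    ] [np.float64(0.0538), np.float64(0.0839), np.float64(0.0569), np.float64(0.0839)]
stand 0.03 [ 0.4378 -0.2642  0.03  ] [np.float64(0.0497), np.float64(0.0775), np.float64(0.0525), np.float64(0.0775)]
grip wrist/top (array([ 0.43465689, -0.26318192,  0.07775683]), np.float64(0.0027001544627445625))
grip wrist/scene (array([ 0.43669928, -0.26311437,  0.07950895]), np.float64(0.005036633660495134))
grip wrist z.085 [ 0.4358954  -0.26430282  0.085     ]
eye [ 0.51821024 -0.26256689  0.39042974]
```

```bash
python3 - <<'E'
from h import *
f=np.load("w1.npy",allow_pickle=True).item()
for dz in(0,.01,.02,.03,.04): print(dz,proj(f,[.5177,.0943,.3006+dz])/.64)
W=np.load("wrist3.npy",allow_pickle=True).item()
# open-finger tips in wrist3 (half-scale 400x300): left (138,195), right (265,195)
for dz in (0,.01,.02,.03,.04): print(dz,[(proj(W,np.array([.4346,-.2663,.2206+dz])+np.array([.037,-.999,0])*k)*400/512).round(1) for k in(-.0425,.0425)])
s=get_state();print(s["joints"])
E
```

```text
0 [402.39159474 355.84480007]
0.01 [402.46219586 366.28451219]
0.02 [402.54070637 377.89377659]
0.03 [402.62853426 390.88079133]
0.04 [402.72744278 405.50628835]
0 [array([153.9, 177.9]), array([248.5, 177.9])]
0.01 [array([151.4, 183.2]), array([251. , 183.1])]
0.02 [array([148.7, 189. ]), array([253.8, 189. ])]
0.03 [array([145.6, 195.5]), array([257. , 195.4])]
0.04 [array([142.2, 202.8]), array([260.6, 202.8])]
[ 0.72063128  0.29760848 -0.32128263  1.87492788  0.11044093  0.98633432
 -1.1751573 ]
```

```bash
python3 - <<'E'
from h import *
f=np.load("w1.npy",allow_pickle=True).item()
for dx in(.0,.011): 
  for dz in(0.01,.02,.03,.04): print(dx,dz,proj(f,[.5177+dx,.0943,.3006+dz])/.64)
im=cv2.cvtColor(f["image"],cv2.COLOR_RGB2GRAY)
print(im[220:262,257], im[220:262,250])
f=np.load("w2.npy",allow_pickle=True).item(); e=f["eye"]
# at contact: tip row on lid, plane z=.1 vs TCP xy
for z in(.072,.085,.1): print(z,proj(f,[.5287,.1054,z]),proj(f,[.5397,.1062,z]))
im=cv2.cvtColor(f["image"],cv2.COLOR_RGB2GRAY); print(im[220:262,257])
E
```

```text
0.0 0.01 [402.46219586 366.28451219]
0.0 0.02 [402.54070637 377.89377659]
0.0 0.03 [402.62853426 390.88079133]
0.0 0.04 [402.72744278 405.50628835]
0.011 0.01 [404.5066234  342.78412859]
0.011 0.02 [404.70379761 353.29810425]
0.011 0.03 [404.92490493 365.08827147]
0.011 0.04 [405.17458442 378.40200031]
[187 188 191 206 209 177 156 126 146 148 132 132 122 114  87  24  13  19
  20  19  20  16  16  18  19  20  19  20  14  15  23  17  22  20  19  20
  23  18  21  22  19  20] [187 189 193 205 210 180 154 137 179 171 138 111 122 124 111  88  90  91
  88  91  88  89  89  90  88  90  89  87  90  91  91  88  90  90  89  88
  90  90  92  87  88  89]
0.072 [257.46791912 222.9915579 ] [257.55168299 208.97318561]
0.085 [257.51598954 231.13753577] [257.60645796 216.31923507]
0.1 [257.58017021 242.0135452 ] [257.6798047 226.1560036]
[159 160 158 159 159 159 159 160 162 152  87  81  86  87  63  18   7  12
   6  12   9   7  15   7  11  12   8   9  11  14   7   6  10   3  11  10
  13   7   9  14   8  15]
```

>>> play_rows:
  increments:
    - [[1,-3,30,0,0],[1,-3,60,0,0],[1,-3,90,0,0],[1,-3,115,0,0],[1,-3,135,0,0],[1,-3,155,0,0],[1,-3,170,0,0],[1,-3,180,0,0],[1,-3,187,0,0],[1,-3,187,0,0]]

```text
clock: 8.67
tool_pos: [0.4364, -0.2596, 0.0329]
eef_rot: [-0.001, 1.0, 0.022, -0.001]
ft_force: [0.8, 0.2, -0.4]
finger_gap: 1.001
finger_force: 0.0
```

```bash
python3 - <<'E'
from h import *
f=grab_frame("wrist"); g=grab_frame("scene"); np.save("w4.npy",f); np.save("s4.npy",g)
im=np.zeros((400,800,3),np.uint8)
im[:300,:400]=cv2.resize(f["image"][:,:,::-1],(400,300),interpolation=cv2.INTER_AREA)
im[:,400:]=cv2.resize(g["image"][190:270,150:230,::-1],(400,400),interpolation=cv2.INTER_CUBIC)
cv2.imwrite("pics/c5.png",im)
p=get_state()["tool_pos"];print(p)
for z in(.045,.085): print(z,proj(f,[.4356,-.2635,z])*400/512,proj(g,[.4356,-.2635,z]))
E
```

```text
[ 0.43719013 -0.26058571  0.03428564]
0.045 [205.77582009 185.34610858] [192.09188534 238.38485639]
0.085 [207.12142434 214.22606354] [191.12850099 229.15850588]
```

View pics/c5.png

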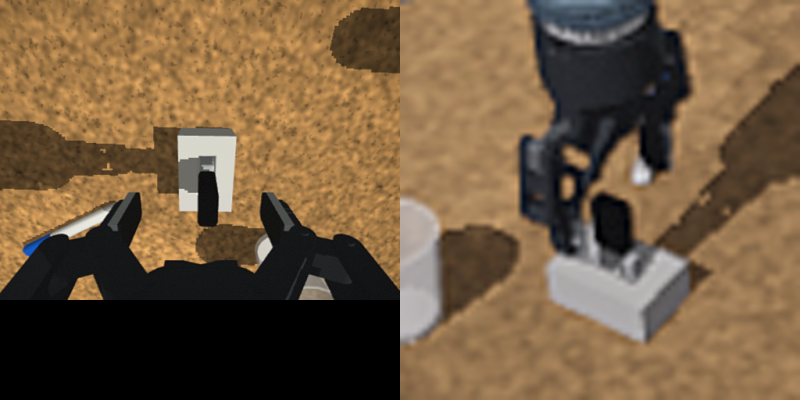

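```bash
python3 - <<'E'
from h import *
g=np.load("s4.npy",allow_pickle=True).item()
for z in(.035,.05,.06,.075,.09): print(z,[((proj(g,[.437,y,z])-[150,190])*5+[400,0]).round() for y in (-.303,-.218)])
E
```

```text
0.035 [array([574., 291.]), array([657., 213.])]
0.05 [array([572., 274.]), array([655., 196.])]
0.06 [array([571., 262.]), array([654., 185.])]
0.075 [array([569., 245.]), array([653., 168.])]
0.09 [array([567., 227.]), array([651., 150.])]
```

The scene crop puts the open fingertips at about z 0.065, some 30 mm above the reported TCP. The grip is centred 3 mm to the right of the fingers' midline. I'll correct that, go 10 mm lower and close.

>>> play_rows:
  increments:
    - [[0,3,3,0,0],[0,3,7,0,0],[0,3,10,0,0],[0,3,10,60,0],[0,3,10,0,255],[0,3,10,0,255],[0,3,10,0,255],[0,3,10,0,255],[0,3,10,0,255],[0,3,10,0,255],[0,3,10,0,255],[0,3,10,0,255]]
  squeeze: 60

```text
clock: 9.77
tool_pos: [0.4367, -0.2638, 0.0239]
eef_rot: [0.0, 1.0, 0.021, -0.0]
ft_force: [-0.3, 0.1, 2.8]
finger_gap: 0.149
finger_force: 58.4
```

>>> play_rows:
  increments:
    - [[0,0,-10,0,255],[0,0,-25,0,255],[0,0,-50,0,255],[0,0,-80,0,255],[0,0,-110,0,255],[0,0,-140,0,255],[0,0,-170,0,255],[1,-20,-190,0,255],[2,-50,-190,-2,255],[4,-85,-190,-2,255],[5,-120,-190,-2,255],[7,-155,-190,-2,255],[8,-190,-190,-2,255],[10,-225,-190,-2,255],[11,-260,-190,-2,255],[13,-295,-190,-2,255],[14,-330,-190,-2,255],[15,-350,-190,-2,255],[15,-361,-190,-2,255],[15,-361,-190,-2,255]]

```text
clock: 11.43
tool_pos: [0.4359, 0.1005, 0.2143]
eef_rot: [-0.001, 0.999, 0.041, 0.0]
ft_force: [-0.8, -0.7, -2.2]
finger_gap: 0.159
finger_force: 58.8
```

```bash
python3 - <<'E'
from h import *
s=get_state();print(s["clock"],s["tool_pos"],s["eef_rot"],s["ft_force"],s["finger_gap"])
F={n:grab_frame(n) for n in("wrist","scene")}
for n in F: np.save(f"{n}6.npy",F[n])
im=np.zeros((600,800,3),np.uint8)
im[:450,:400]=cv2.resize(F["wrist"]["image"][120:345,156:356,::-1],(400,450),interpolation=cv2.INTER_CUBIC)
im[:400,400:]=cv2.resize(F["scene"]["image"][115:195,215:295,::-1],(400,400),interpolation=cv2.INTER_CUBIC)
cv2.imwrite("pics/c6.png",im)
E
```

```text
11.4333 [0.43592438 0.10050244 0.21434046] [-5.43149178e-04  9.99161235e-01  4.09447381e-02  2.44963738e-04] [-0.77644434 -0.74035671 -2.22431409] 0.15882636769137137
```

View pics/c6.png

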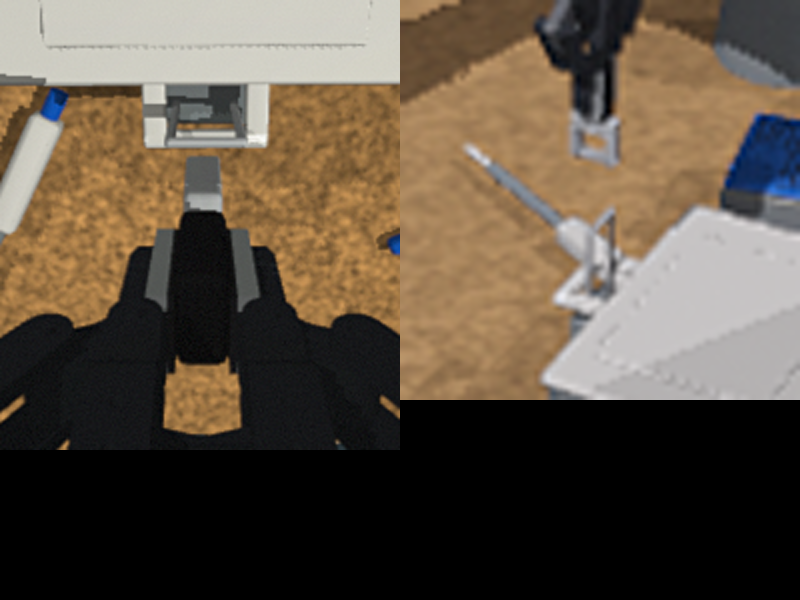

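The wrist crop shows the clip hanging straight (leg end at (203,157), grip below it) just in front of the staple, whose crossbar is near row 140, columns 173-242. The scene crop shows the clip above the staple, with the crossbar at about (607,212). I'll quantify both.

```bash
python3 - <<'E'
from h import *
W,S=[np.load(f"{n}6.npy",allow_pickle=True).item() for n in("wrist","scene")]
p=np.array([.4359,.1005,.2143]); a=np.radians(4.7); X=np.array([np.cos(a),np.sin(a),0]);Y=np.array([-X[1],X[0],0])
m=lambda q:((q-[156,120])*2).round(1)
print("eye",W["eye"])
for n,l in(("leg out bottom",(17,0,-14)),("leg out bot y+",(17,6,-14)),("leg out bot y-",(17,-6,-14)),("cross top out",(17,0,21)),("griptop front",(-13,0,61)),("griptop back",(13,0,61))):
    q=p+(X*l[0]+Y*l[1]+[0,0,l[2]])*1e-3; q[2]=p[2]+l[2]*1e-3; print(n,m(proj(W,q)))
o=np.array([.545,.107,0])
for z in(.134,.143,.152,.161,.170):
    b=o-X*.105; b[2]=z
    print(z,m(proj(W,b)),m(proj(W,b+Y*.017)),m(proj(W,b-Y*.017)),"scene",((proj(S,b)-[215,115])*5+[400,0]).round())
for n,l in(("tongue front",(-.125,0,.098)),("tongue f l",(-.125,.03,.098)),("lid front",(-.089,.06,.098)),("guide front",(-.118,0,.075))):
    q=o+X*l[0]+Y*l[1]; q[2]=l[2]; print(n,m(proj(W,q)))
print(cv2.cvtColor(W["image"],cv2.COLOR_RGB2GRAY)[155:200,258])
# scene clip bottom
q=p.copy(); q[2]-=.014; print("scene clip mouth",((proj(S,q)-[215,115])*5+[400,0]).round())
E
```

```text
eye [0.51916752 0.10775127 0.38430675]
leg out bottom [203.1 156.4]
leg out bot y+ [186.7 156.4]
leg out bot y- [219.5 156.4]
cross top out [203.4 195.6]
griptop front [203.6 370.4]
griptop back [203.7 280.8]
0.134 [207.9 134.9] [173.2 134.8] [242.5 134.9] scene [595. 235.]
0.143 [208.1 140.6] [172.3 140.6] [243.9 140.6] scene [596. 225.]
0.152 [208.3 146.7] [171.2 146.7] [245.3 146.7] scene [596. 214.]
0.161 [208.5 153.3] [170.1 153.3] [246.9 153.3] scene [596. 204.]
0.17 [208.7 160.3] [168.9 160.3] [248.6 160.3] scene [596. 193.]
tongue front [207.1 149.3]
tongue f l [154.2 149.3]
lid front [97.2 86.9]
guide front [206.8 125.9]
[207 206 205 208 208 204 168 120 104 108 109 109 111 104  56  48  55  81
 107 107 110 122 125 117  68  59  68 107 118 111 127 189 200 164 129 160
 183 162 134 110 125 120 110  88  86]
scene clip mouth [592. 154.]
```

>>> play_rows:
  increments:
    - [[1,2,5,0,255],[1,2,10,0,255],[1,2,15,0,255],[1,2,20,0,255],[1,2,20,0,255]]

```text
clock: 11.95
tool_pos: [0.4368, 0.0949, 0.1925]
eef_rot: [0.0, 0.999, 0.038, -0.001]
ft_force: [-0.6, 0.4, -1.4]
finger_gap: 0.158
finger_force: 58.8
```

```bash
python3 - <<'E'
from h import *
s=get_state();print(s["clock"],s["tool_pos"],s["eef_rot"],s["ft_force"])
W=grab_frame("wrist"); np.save("w7.npy",W)
c=W["image"][150:225,207:307,::-1]
cv2.imwrite("pics/c7.png",cv2.resize(c,(800,600),interpolation=cv2.INTER_CUBIC))
p=s["tool_pos"]; a=np.radians(4.7); X=np.array([np.cos(a),np.sin(a),0]);Y=np.array([-X[1],X[0],0])
m=lambda q:((q-[207,150])*8).round(0)
q=p+X*.017; q[2]-=.014; print("leg bottom",m(proj(W,q)))
for ox in(.545,.5465,.548):
  o=np.array([ox,.107,0]);print(ox)
  for z in(.134,.143,.152,.161,.170):
    b=o-X*.105; b[2]=z; print(z,m(proj(W,b)),m(proj(W,b+Y*.017)),m(proj(W,b-Y*.017)))
  for l in((-.125,.0,.098),(-.089,0.03,.098)):
    q=o+X*l[0]+Y*l[1]; q[2]=l[2]; print(l,m(proj(W,q)))
E
```

```text
11.95 [0.43679206 0.09485979 0.19248104] [ 1.58157906e-04  9.99273634e-01  3.80896336e-02 -1.16569856e-03] [-0.60381961  0.40862321 -1.43879569]
leg bottom [403. 385.]
0.545
0.134 [374. 360.] [224. 361.] [524. 359.]
0.143 [373. 387.] [217. 388.] [529. 386.]
0.152 [372. 417.] [211. 418.] [534. 416.]
0.161 [371. 448.] [203. 449.] [539. 447.]
0.17 [370. 483.] [195. 484.] [545. 482.]
(-0.125, 0.0, 0.098) [378. 412.]
(-0.089, 0.03, 0.098) [139. 148.]
0.5465
0.134 [375. 347.] [224. 348.] [526. 347.]
0.143 [374. 374.] [218. 375.] [530. 373.]
0.152 [373. 403.] [211. 404.] [535. 402.]
0.161 [372. 435.] [204. 436.] [541. 434.]
0.17 [371. 468.] [196. 469.] [547. 468.]
(-0.125, 0.0, 0.098) [379. 402.]
(-0.089, 0.03, 0.098) [139. 136.]
0.548
0.134 [376. 335.] [225. 336.] [527. 334.]
0.143 [375. 361.] [219. 362.] [532. 361.]
0.152 [374. 390.] [212. 391.] [537. 389.]
0.161 [373. 421.] [205. 422.] [542. 420.]
0.17 [372. 454.] [197. 455.] [548. 453.]
(-0.125, 0.0, 0.098) [380. 391.]
(-0.089, 0.03, 0.098) [140. 124.]
```

View pics/c7.png

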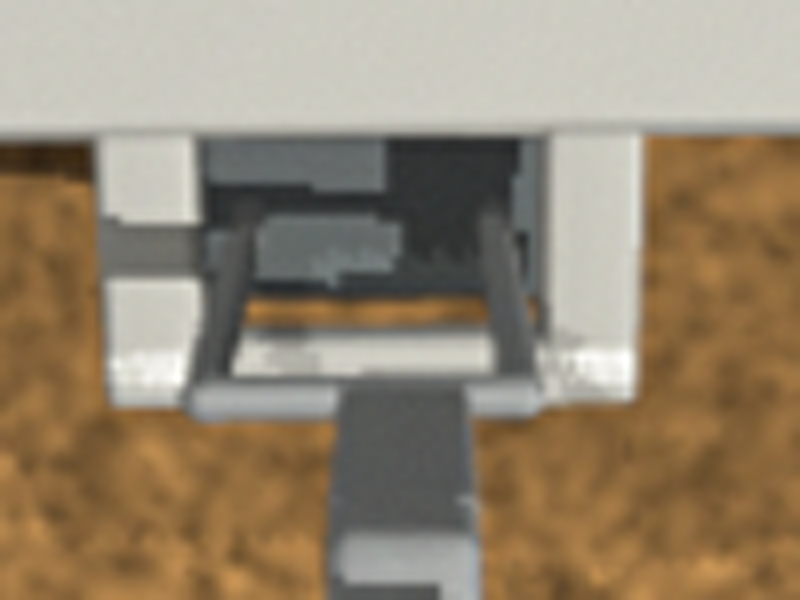

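The close view shows the crossbar centred at about (365,398), spanning columns 188-543. The clip leg is at column 403, so the clip must go about 4 mm towards tool -y. The bar height estimate is 0.143-0.151. I correct that and go down gently.

>>> play_rows:
  increments:
    - [[-1,-4,0,0,255],[-1,-4,0,0,255],[-1,-4,4,0,255],[-1,-4,8,0,255],[-1,-4,12,0,255],[-1,-4,15,0,255],[-1,-4,17,0,255],[-1,-4,19,0,255],[-1,-4,20,0,255],[-1,-4,20,0,255],[-1,-4,20,0,255]]

```text
clock: 12.92
tool_pos: [0.4364, 0.0995, 0.1738]
eef_rot: [-0.0, 0.999, 0.038, -0.0]
ft_force: [-0.3, -0.3, -1.3]
finger_gap: 0.155
finger_force: 58.8
```

>>> play_rows:
  increments:
    - [[0,0,1,0,255],[0,0,2,0,255],[0,0,3,0,255],[0,0,3,0,255]]

```text
clock: 13.25
tool_pos: [0.4362, 0.0994, 0.1706]
eef_rot: [0.0, 0.999, 0.039, -0.0]
ft_force: [0.6, -0.7, -1.3]
finger_gap: 0.153
finger_force: 58.8
```

>>> play_rows:
  increments:
    - [[0,0,1,0,255],[0,0,2,0,255],[0,0,2,0,255]]

```text
clock: 13.5
tool_pos: [0.4362, 0.0995, 0.1686]
eef_rot: [0.0, 0.999, 0.039, -0.0]
ft_force: [0.0, -0.3, -1.7]
finger_gap: 0.158
finger_force: 58.8
```

>>> play_rows:
  increments:
    - [[0,0,1,0,255],[0,0,1.5,0,255],[0,0,1.5,0,255]]

```text
clock: 13.75
tool_pos: [0.4363, 0.0995, 0.1672]
eef_rot: [0.0, 0.999, 0.038, -0.0]
ft_force: [-0.3, 0.5, -1.6]
finger_gap: 0.154
finger_force: 58.8
```

>>> play_rows:
  increments:
    - [[0,0,1,0,255],[0,0,1.5,0,255],[0,0,1.5,0,255]]

```text
clock: 14.0
tool_pos: [0.4362, 0.0994, 0.1657]
eef_rot: [0.0, 0.999, 0.039, -0.0]
ft_force: [0.5, -0.2, -2.7]
finger_gap: 0.152
finger_force: 58.8
```

>>> play_rows:
  increments:
    - [[0,0,1,0,255],[0,0,1.5,0,255],[0,0,1.5,0,255]]

```text
clock: 14.25
tool_pos: [0.4363, 0.0995, 0.1642]
eef_rot: [0.0, 0.999, 0.038, -0.0]
ft_force: [-0.5, -0.8, -1.9]
finger_gap: 0.154
finger_force: 58.8
```

>>> play_rows:
  increments:
    - [[0,0,1,0,255],[0,0,1.5,0,255],[0,0,1.5,0,255]]

```text
clock: 14.5
tool_pos: [0.4362, 0.0995, 0.1626]
eef_rot: [0.0, 0.999, 0.039, -0.0]
ft_force: [1.1, -0.0, -1.3]
finger_gap: 0.156
finger_force: 58.8
```

>>> play_rows:
  increments:
    - [[0,0,1,0,255],[0,0,1.5,0,255],[0,0,1.5,0,255]]

```text
clock: 14.75
tool_pos: [0.4364, 0.0995, 0.1614]
eef_rot: [0.0, 0.999, 0.039, 0.0]
ft_force: [-1.7, 0.7, 2.9]
finger_gap: 0.154
finger_force: 58.9
```

>>> play_rows:
  increments:
    - [[0,0,1,0,255],[0,0,1.5,0,255],[0,0,1.5,0,255]]

```text
clock: 15.0
tool_pos: [0.4363, 0.0995, 0.1598]
eef_rot: [0.0, 0.999, 0.039, -0.0]
ft_force: [-1.6, -0.5, 2.7]
finger_gap: 0.153
finger_force: 59.0
```

>>> play_rows:
  increments:
    - [[0,0,1,0,255],[0,0,1.5,0,255],[0,0,1.5,0,255]]

```text
clock: 15.25
tool_pos: [0.4364, 0.0995, 0.1583]
eef_rot: [-0.0, 0.999, 0.038, 0.0]
ft_force: [-1.0, -1.1, 3.3]
finger_gap: 0.151
finger_force: 59.1
```

>>> play_rows:
  increments:
    - [[0,0,0.7,0,255],[0,0,1.4,0,255],[0,0,2,0,255],[0,0,2,0,255]]

```text
clock: 15.58
tool_pos: [0.4367, 0.0995, 0.1564]
eef_rot: [-0.0, 0.999, 0.038, 0.0]
ft_force: [-0.3, -1.0, 4.5]
finger_gap: 0.153
finger_force: 59.3
```

>>> play_rows:
  increments:
    - [[0,0,0.7,0,255],[0,0,1.4,0,255],[0,0,2,0,255],[0,0,2,0,255]]

```text
clock: 15.92
tool_pos: [0.4372, 0.0996, 0.1546]
eef_rot: [-0.0, 0.999, 0.038, 0.001]
ft_force: [-0.3, -0.8, 5.8]
finger_gap: 0.155
finger_force: 59.6
```

>>> play_rows:
  increments:
    - [[0,0,0.7,0,255],[0,0,1.4,0,255],[0,0,2,0,255],[0,0,2,0,255]]

```text
clock: 16.25
tool_pos: [0.4371, 0.0997, 0.1526]
eef_rot: [-0.0, 0.999, 0.038, 0.001]
ft_force: [-0.6, -0.4, 6.1]
finger_gap: 0.155
finger_force: 59.7
```

>>> play_rows:
  increments:
    - [[0,0,0.7,0,255],[0,0,1.4,0,255],[0,0,2,0,255],[0,0,2,0,255]]

```text
clock: 16.58
tool_pos: [0.4366, 0.0998, 0.1505]
eef_rot: [-0.0, 0.999, 0.039, 0.0]
ft_force: [-0.8, 0.3, 5.9]
finger_gap: 0.159
finger_force: 59.8
```

>>> play_rows:
  increments:
    - [[0,0,0.7,0,255],[0,0,1.4,0,255],[0,0,2,0,255],[0,0,2,0,255]]

```text
clock: 16.92
tool_pos: [0.4362, 0.0997, 0.1483]
eef_rot: [-0.0, 0.999, 0.039, -0.0]
ft_force: [-0.9, -0.2, 5.6]
finger_gap: 0.157
finger_force: 59.8
```

>>> play_rows:
  increments:
    - [[0,0,0.7,0,255],[0,0,1.4,0,255],[0,0,1.4,0,255]]

```text
clock: 17.17
tool_pos: [0.4359, 0.0997, 0.1468]
eef_rot: [-0.0, 0.999, 0.039, -0.0]
ft_force: [-1.9, -0.3, 5.2]
finger_gap: 0.16
finger_force: 59.8
```

>>> play_rows:
  increments:
    - [[0,0,0.5,0,255],[0,0,1,0,255],[0,0,1,0,255]]

```text
clock: 17.42
tool_pos: [0.4359, 0.0996, 0.1458]
eef_rot: [0.0, 0.999, 0.039, -0.0]
ft_force: [-1.9, -0.6, 5.1]
finger_gap: 0.155
finger_force: 59.8
```

>>> play_rows:
  increments:
    - [[0,0,0.5,0,255],[0,0,1,0,255],[0,0,1,0,255]]

```text
clock: 17.67
tool_pos: [0.4344, 0.0992, 0.1442]
eef_rot: [0.0, 0.999, 0.039, -0.002]
ft_force: [-7.2, 0.1, 0.4]
finger_gap: 0.159
finger_force: 59.1
```

>>> play_rows:
  increments:
    - [[-0.5,0,0.5,0,255],[-0.5,0,1,0,255],[-0.5,0,1,0,255]]

```text
clock: 17.92
tool_pos: [0.436, 0.0994, 0.1436]
eef_rot: [-0.0, 0.999, 0.038, 0.0]
ft_force: [0.0, -0.6, -2.0]
finger_gap: 0.153
finger_force: 58.6
```

>>> play_rows:
  increments:
    - [[0,0,-3,0,255],[0,0,-6,0,255],[0,0,-8,0,255],[0,0,-9,0,255],[0,0,-10,0,255],[0,0,-10,0,255]]

```text
clock: 18.42
tool_pos: [0.4361, 0.0995, 0.1538]
eef_rot: [-0.0, 0.999, 0.039, 0.0]
ft_force: [2.2, 0.7, -7.1]
finger_gap: 0.152
finger_force: 58.8
```

>>> play_rows:
  increments:
    - [[0,0,4,0,255],[0,0,8,0,255],[0,0,10,0,255],[0,0,10,0,255],[0,0,10,0,0],[0,0,10,0,0],[0,0,10,0,0],[0,0,10,0,0],[0,0,10,0,0],[0,0,10,0,0],[0,0,10,0,0],[0,0,-10,0,0],[0,0,-40,0,0],[0,0,-75,0,0],[0,0,-110,0,0],[0,0,-140,0,0],[0,0,-140,0,0],[0,0,-140,0,0],[0,0,-140,0,0],[0,0,-140,0,0]]

```text
clock: 20.08
tool_pos: [0.4349, 0.0991, 0.2925]
eef_rot: [0.0, 0.999, 0.039, -0.001]
ft_force: [-1.1, 0.7, 0.0]
finger_gap: 0.999
finger_force: 0.0
```

>>> play_rows:
  increments:
    - [[0,0,0,0,0],[0,0,0,0,0],[0,0,0,0,0],[0,0,0,0,0],[0,0,0,0,0],[0,0,0,0,0],[0,0,0,0,0],[0,0,0,0,0],[0,0,0,0,0],[0,0,0,0,0],[0,0,0,0,0],[0,0,0,0,0]]

```text
clock: 21.08
tool_pos: [0.4358, 0.0994, 0.2939]
eef_rot: [0.0, 0.999, 0.039, -0.0]
ft_force: [0.1, 0.0, 0.2]
finger_gap: 0.997
finger_force: 0.0
```

```bash
python3 - <<'E'
from h import *
s=get_state();print(s["clock"],s["tool_pos"],s["ft_force"],s["finger_gap"])
import time
fr=[grab_frame("wrist")["image"].astype(int) for _ in range(3)]
print("motion",[np.abs(fr[i+1]-fr[i]).max() for i in range(2)],[(np.abs(fr[i+1]-fr[i]).max(2)>30).sum() for i in range(2)])
W=grab_frame("wrist"); g=cv2.cvtColor(W["image"],cv2.COLOR_RGB2GRAY)
print("staple px",proj(W,[.441,.099,.1465]))
m=(g<45).astype(np.uint8); m[260:]=0
for k in cv2.findContours(m,0,2)[0]:
    if cv2.contourArea(k)>15: print(cv2.boundingRect(k),cv2.contourArea(k))
E
```

```text
21.0833 [0.43583254 0.09944563 0.29388938] [0.12487776 0.01023848 0.2229999 ] 0.997454132061561
motion [np.int64(85), np.int64(57)] [np.int64(78), np.int64(41)]
staple px [257.90230134 170.04614552]
(166, 247, 14, 13) 101.5
(334, 246, 14, 14) 99.5
(252, 187, 10, 10) 70.0
(192, 154, 9, 9) 39.0
(13, 141, 9, 8) 23.0
(114, 137, 8, 16) 33.0
(22, 119, 94, 44) 1926.5
(144, 36, 11, 10) 29.5
(149, 24, 5, 8) 16.5
(120, 20, 8, 13) 28.5
(455, 2, 24, 12) 69.0
(41, 0, 62, 15) 307.0
(20, 0, 14, 9) 49.5
```

>>> play_rows:
  increments:
    - [[0,0,0,0,0],[0,0,0,0,0],[0,0,0,0,0],[0,0,0,0,0],[0,0,0,0,0],[0,0,0,0,0],[0,0,0,0,0],[0,0,0,0,0],[0,0,0,0,0],[0,0,0,0,0],[0,0,0,0,0],[0,0,0,0,0],[0,0,0,0,0],[0,0,0,0,0],[0,0,0,0,0],[0,0,0,0,0],[0,0,0,0,0],[0,0,0,0,0],[0,0,0,0,0],[0,0,0,0,0]]

```text
clock: 22.95
tool_pos: [0.4359, 0.0994, 0.2939]
eef_rot: [0.0, 0.999, 0.038, -0.0]
ft_force: [-0.2, 0.6, -0.6]
finger_gap: 1.0
finger_force: 0.0
```

```bash
python3 - <<'E'
from h import *
fr=[grab_frame("wrist")["image"].astype(int) for _ in range(3)]
for i in range(2):
    d=np.abs(fr[i+1]-fr[i]).max(2); ys,xs=np.where(d>30); print(len(ys), d[150:205,235:285].max(), (d[150:205,235:285]>30).sum())
g=cv2.cvtColor(fr[2].astype(np.uint8),cv2.COLOR_RGB2GRAY)
m=(g<45).astype(np.uint8)[175:210,235:285]
print([cv2.boundingRect(k) for k in cv2.findContours(m,0,2)[0]])
print(g[160:206:2,240:276:3])
E
```

```text
74 32 1
75 58 8
[(17, 12, 10, 10)]
[[103  76  70 103 113 142 145  86  51  61  97 108]
 [104  94  66 103  98 144 146  85  59  67  87 110]
 [108  81  70  98 103 145 147  63  64  63  82 109]
 [107  84  60  55  96 144 148  74  69  63  87  93]
 [107  90 107  83  96 117  87 108 109 107 100  90]
 [115 168 129 107 145 148 148 178 178 177 179 171]
 [124 117 117  82 151 155 155 152 139 140 148 168]
 [106 108 108 112 118 127 124 125 173 171 171 173]
 [113 106 114 101 114 125 124 119 105 122 107 110]
 [101 124 115  99 112 123 122 113 110 123 101 100]
 [111 127 117 107 106 123 122  96  99  94  91  92]
 [124 124 123 109  95 122 119  93  97 111  80  99]
 [117 107 113 110  78 128 131  91 103  99 105 104]
 [111 111  99  97  48 115 117  90  95 105 104 112]
 [100 117 111  99  30  11  14  31  99 101 103 117]
 [110 114 127 106  31  18  19  47 122  99  94 125]
 [116 118 116 109  42  14  20  51 133 130 104 119]
 [117 107 111 125  41  14  17  47 114 122 112 107]
 [121  94 127 139  78  27  26  95 131 133 123 118]
 [115 139 108 120 124 125 122 116 145 122 114 105]
 [ 99 139 125 121 140 107 127 103 127 110 111 111]
 [109 129 125 126 126 108 131 125 130 104 113 111]
 [131 147 129 133 117 116 140 123 134 111 130 109]]
```

The clip is hanging still, with its grip blob unchanged at (252,187). I'm handing in.

```bash
python3 -c "
from plant import sign_off; print(sign_off())"
```

```text
the job is handed in; nothing more can be done
None
```

I shut the lid over the staple and pressed the clip onto the crossbar until the gate snapped. A gentle upward pull met resistance, so the clip is locked. I then let go, it was hanging still in the last wrist images, and I handed the job in at about 23 s; the sign-off returned no verdict.

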